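Pack the long mandrels into the round pot

ROBOT

A 6-joint arm with a two-finger parallel gripper is mounted at the origin on the work surface. World frame = base frame: x ahead of the robot, y to its left, z up, the work surface at z = 0. Lengths are in m, angles in degrees, forces in N, time in s.
With the tool pointing down it reaches from about 0.25 to 0.775 m from the base axis. Payload 4 kg.
Tool frame: the origin (TCP) lies at the very end of the fingers, on their centre line; the grasp point (between the pads) lies 19 mm behind it; z points along the fingers, y is the line along which they close (so a half turn about z gives the same grasp; the last joint's range is limited). The gripper opens to 85 mm and grips with 20 to 120 N. Pads are 22 mm wide; open, the fingers measure 114 mm over their backs; the gripper's body (76 mm by 85 mm) begins 54 mm behind the grasp point. The pads swing forward as they close: fully open they stand 13 mm farther back than shut.
Start: joints at [65.426, 4.996, 78.535, -0, 96.463, -5.907], TCP at [0.176, 0.521, 0.2] pointing down, gripper open.
Joint ranges: [-177.83, 177.83], [-43.37, 116.18], [15.69, 146.23], [-61.86, 241.86], [9.47, 152.12], [-147.06, 147.06]. Speed limits (degrees/s): [159.86, 159.86, 180, 180, 180, 180].

INTERFACE

Orientations are given as a 3x3 rotation matrix whose columns are the frame's x, y, z axes.
In Python, from plant import * gives the robot as it stands.
- The arm moves only by the tool carry_out, never from a script. Its argument "rows" is one flat list of numbers, 7 for each row, row after row: the opening, from 0 (shut) to 1 (fully open), then the shift along the tool's x, y, z in mm, then the turn, a rotation vector about the tool's x, y, z in degrees. In form: [grip, dx, dy, dz, rx, ry, rz, grip, dx, dy, dz, rx, ry, rz, ...]. A call has exactly 8 rows; each row shifts and turns the commanded pose from where the row before left it, along the tool's axes as they then stand; what a row does not reach is not made up. A row lasts 1/8 s, in which the tool goes at most 62.5 mm and 10.7 degrees, less where a joint would pass 70% of its speed; a pose out of reach is approached as far as the arm can. A call with a gripper value outside its range is refused whole. The fingers move at their own pace and stop on an object; "squeeze" is the grip in N (left out, the last holds). Time passes only in rows, so rows that do not move let the fingers close, or fill a call up. It gives the time, the measured TCP pose, the force, the opening and the grip force at its end, in the units of the state.
- read_state(): the state, without advancing time (a new reading comes with each control period).
- camera(name): name is "scene" or "top" or "wrist"; returns a dict with "img" (480x640x3 uint8, red, green, blue), "mtx" (3x3 intrinsics, pixels), "dist" ([k1, k2, p1, p2, k3] as OpenCV has them; the pictures are not rectified), "pose" (4x4, takes a point from camera to world coordinates); the wrist camera has in their place "mount" (4x4, takes a point from camera to tool coordinates, whose origin is the TCP and whose axes are the flange's). Camera axes: x right, y down, z forward; pixel columns grow to the right and rows downward; lengths in m; the calibration is good to about 2 mm. A picture is of the moment at which its call begins: read the wrist's pose just before it. There is no depth.
- finish_job(): hands the job in; it is judged then, once.
Trained networks look in the newest picture that a camera, given by its name, has taken for a name from the list of things; names that differ only in an ending like _2 or _b are one class to them, and where a whole thing is asked for, a point or a joint stands for the part that bears it (a point fixed in the world has none). Each returns a list of dicts, best first, with "confidence" (0 to 1); they miss things now and then, are a little off and sometimes report something else, mostly with a low value. They report only what shows in the picture. A call takes as long as a camera call. They do not tell look-alikes from the thing itself.
- spot_in(query, camera): "xy" ([column, row] in pixels, amid what is visible of it).
- regions_of(query, camera): "pixels" (480x640 bool, what is visible of it) and "xy" ([column, row] in pixels, amid what is visible of it).
The state is a dict: "t": time; "joints": joint angles; "qd": joint speeds; "tau": joint torques, N m; "eef_pos": TCP position; "eef_rot": TCP orientation; "contact_force": force on the tool from outside, world axes, zero at the start; "moment": the same for the moment, N m; "gripper_width": finger opening in m; "grasp_force": force on a finger pad.
Only numpy, scipy, OpenCV 4.12 (cv2) and the standard library are available. Lean on these libraries where they do the work, as an engineer would, in place of code of your own. Each camera call takes 0.05 s, during which the arm holds its last target. There are 200 camera calls.

TASK

On this instrument repairer's bench, five short brass mandrels stand in a round aluminium pot, in a ring around one in the middle, with two places of the ring free, opposite each other. Stand the two long slim brass mandrels upright in these two free places, one in each, down on the bottom of the pot; lower them in rather than letting them drop. Leave the thick brass mandrel where it is.

Things in the scene. Friction and masses are not known exactly. Their poses are not given: they have to be found in the camera images.
- mandrel_a: a long slim brass mandrel, one of two equal ones: plain round bar, 26 mm diameter, 140 mm long, 3 mm chamfers at both ends, 0.2 to 0.4 kg, loose. It starts standing upright on the bench. Origin: centre of its foot; z runs along it, up. In the pot it stands 75 mm taller than the short mandrels: grip it in its upper 45 mm to keep the fingers clear of them
- mandrel_b: a long slim brass mandrel, one of two equal ones: plain round bar, 26 mm diameter, 140 mm long, 3 mm chamfers at both ends, 0.2 to 0.4 kg, loose. It starts standing upright on the bench. Origin: centre of its foot; z runs along it, up. In the pot the two long ones stand 66 mm apart centre to centre: open the gripper only partly there, to about 55 mm
- pot: round open aluminium pot, fixed; outer/inner diameter 110/104 mm, rim 55 mm and inner floor 6 mm above the bench. Origin: centre of its underside; z up; any yaw. In it stand five loose short mandrels, 26 mm diameter, tops 71 mm above the bench: one on the axis, four on a 33 mm radius at 60, 120, 240, 300 degrees from its x axis. Free places: x = +33 and -33 mm, y = 0, about 6 mm of room around
- thick: thick brass mandrel, a bystander: 46 mm diameter, 140 mm long, upright on the bench, loose. Origin: centre of its foot; z up. It, the two long mandrels and a white plastic oil bottle (42 mm diameter, 110 mm high) stand in any order on the right (-y) of the pot, 100 mm or more apart
Things that resemble listed ones, but are neither listed nor needed, are in the scene too. Leave any green or turquoise look-alike of the mandrel_a alone.

How it is judged (in metres and radians):
At the end, for the whole second after the job is handed in: The two long mandrels stand in the two free places of the pot, one in each (centre within 15 mm of the free place along the pot's x axis and 16 mm along its y axis), foot less than 12 mm above the bench level (on the pot's 6 mm floor), within 10 degrees of upright, at rest (((x of mandrel_a in the frame of pot between 0.018 and 0.048 m and y of mandrel_a in the frame of pot between -0.016 and 0.016 m and x of mandrel_b in the frame of pot between -0.048 and -0.018 m and y of mandrel_b in the frame of pot between -0.016 and 0.016 m) or (x of mandrel_a in the frame of pot between -0.048 and -0.018 m and y of mandrel_a in the frame of pot between -0.016 and 0.016 m and x of mandrel_b in the frame of pot between 0.018 and 0.048 m and y of mandrel_b in the frame of pot between -0.016 and 0.016 m)) and z of each of mandrel_a, mandrel_b in the frame of pot below 0.012 m and angle between each of mandrel_a, mandrel_b's own z axis and vertical below 0.174533 rad and linear speed of each of mandrel_a, mandrel_b below 0.02 m/s); the robot touches nothing.
It fails at once if one long mandrel is let fall: it moves faster than 0.6 m/s while the fingers do not hold it (a drop of about 2 cm) (linear speed of mandrel_a above 0.6 m/s and contact force between the fingers and mandrel_a below 0.05 N).
It fails at once if the other long mandrel is let fall: it moves faster than 0.6 m/s while the fingers do not hold it (a drop of about 2 cm) (linear speed of mandrel_b above 0.6 m/s and contact force between the fingers and mandrel_b below 0.05 N).
It fails at once if the thick mandrel is moved by more than 30 mm (distance of thick from where it was at the start of the episode above 0.03 m).
It also fails if it takes over 64 s, if anything falls off the work surface, if the arm or the gripper's body presses on something with over 40 N, if the wrist force passes 120 N, or if a joint passes its speed limit or range.

## Working session

There is one attempt and no reset: what is moved stays moved. The work goes in short steps, Python scripts to look and compute and a tool call to move; the robot and the scene stay as the last step left them, time stands still between calls to the robot, and variables do not carry over. Pictures are saved under pics/ and viewed, at most 10 in all, crops included, and the job is handed in when it is done.

Besides the shell and the picture viewer there is one more tool, called after "Emit:" in YAML: its name, and indented under it one key for each argument. carry_out: Moves the arm, as the interface text tells. Its arguments: {"type":"object","properties":{"rows":{"type":"array"},"squeeze":{"type":"number"}},"required":["rows"]}

```bash
mkdir -p pics; ls; python3 - <<'E'
from plant import *
import cv2
s=read_state(); print({k:s[k] for k in("t","eef_pos","eef_rot","gripper_width")})
for n in("top","scene"):
    c=camera(n); cv2.imwrite(f"pics/{n}0.png",c["img"][:,:,::-1]); print(n,c["mtx"],c["dist"],c["pose"])
    for q in("mandrel_a","pot","thick"):
        print(q,[(round(d["confidence"],2),[int(v) for v in d["xy"]]) for d in spot_in(q,n)])
E
```

```text
pics
{'t': 0.0, 'eef_pos': array([0.17577827, 0.52054053, 0.19850484]), 'eef_rot': array([[-9.47411936e-01,  3.20015212e-01, -9.42463138e-04],
       [ 3.20016512e-01,  9.47409752e-01, -2.04803583e-03],
       [ 2.37496146e-04, -2.24193736e-03, -9.99997459e-01]]), 'gripper_width': 0.08519457466241162}
top [[496.535621     0.         329.76434145]
 [  0.         496.535621   238.66059199]
 [  0.           0.           1.        ]] [-0.14017912  0.          0.          0.          0.        ] [[ 0.01079    -0.98228527  0.18708081  0.38506863]
 [-0.99993385 -0.0098542   0.00593145  0.0068372 ]
 [-0.00398284 -0.18713243 -0.98232662  0.84105272]
 [ 0.          0.          0.          1.        ]]
mandrel_a [(0.94, [345, 282]), (0.94, [308, 264]), (0.81, [379, 248]), (0.64, [474, 180])]
pot [(0.98, [231, 240])]
thick [(0.87, [484, 295]), (0.31, [478, 181])]
scene [[481.10362819   0.         321.41439222]
 [  0.         481.10362819 231.7031449 ]
 [  0.           0.           1.        ]] [-0.13319549  0.          0.          0.          0.        ] [[ 0.64029767  0.5465647  -0.5397091   1.00154668]
 [ 0.767979   -0.46930588  0.4358443  -0.35525001]
 [-0.01507155 -0.69355534 -0.72024568  0.63994972]
 [ 0.          0.          0.          1.        ]]
mandrel_a [(0.97, [282, 188]), (0.87, [227, 319]), (0.63, [309, 185])]
pot [(0.67, [386, 206])]
thick [(0.64, [165, 248])]
```

View pics/top0.png

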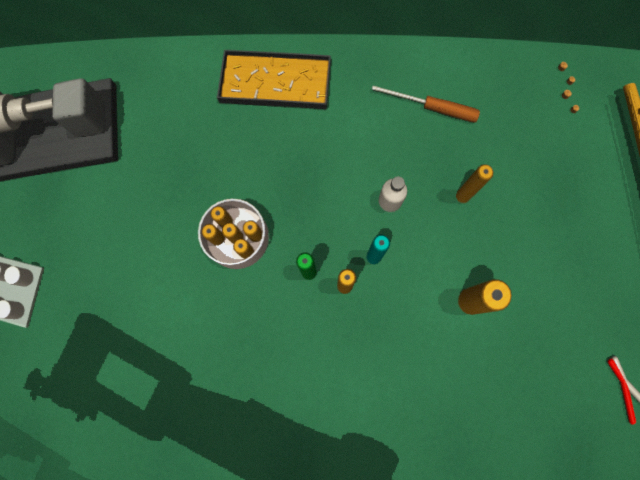

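View pics/scene0.png

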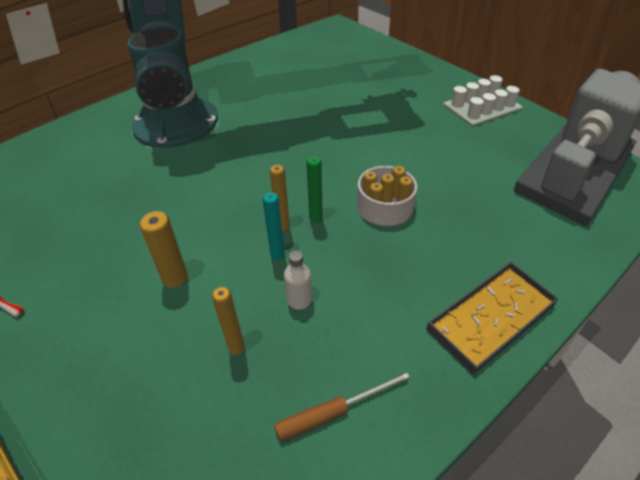

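The top view shows the slim brass mandrels at about (346,280) and (474,182). The green one is at (306,264), the turquoise one at (379,248), the bottle at (393,193) and the thick one at (485,296). In the pot (233,233), the tops are at (218,213), (209,232), (229,230), (251,228) and (241,247). The scene view agrees. Next I fit cylinder silhouettes to get positions.

```bash
cat > h.py <<'E'
from plant import *
import numpy as np, cv2
from scipy.optimize import minimize
A=np.linspace(0,2*np.pi,40,endpoint=False)
def proj(c,P):
    T=np.linalg.inv(c["pose"]); return cv2.projectPoints(np.asarray(P,float),cv2.Rodrigues(T[:3,:3])[0],T[:3,3],c["mtx"],c["dist"])[0][:,0]
def ray(c,uv,z):
    n=cv2.undistortPoints(np.array([[uv]],float),c["mtx"],c["dist"])[0,0]
    d=c["pose"][:3,:3]@[n[0],n[1],1]; o=c["pose"][:3,3]; return (o+d*(z-o[2])/d[2])[:2]
def cyl(c,x,y,r,z0,z1):
    P=[[x+r*np.cos(a),y+r*np.sin(a),z] for z in(z0,z1) for a in A]
    m=np.zeros((480,640),np.uint8); h=cv2.convexHull(proj(c,P).astype(np.float32))
    cv2.fillConvexPoly(m,np.round(h*16).astype(np.int32),1,cv2.LINE_8,4); return m>0
def fit(c,mask,r,z0,z1,uv):
    f=lambda p:-(cyl(c,*p,r,z0,z1)&mask).sum()/(cyl(c,*p,r,z0,z1)|mask).sum()
    x0=ray(c,uv,(z0+z1)/2)
    s=minimize(f,x0,method="Nelder-Mead",options=dict(initial_simplex=[x0,x0+[.01,0],x0+[0,.01]],xatol=1e-4,fatol=1e-4))
    return s.x,-s.fun
E
python3 - <<'E'
from h import *
C={n:camera(n) for n in("top","scene")}
for n,c in C.items():
    hsv=cv2.cvtColor(c["img"],cv2.COLOR_RGB2HSV)
    for q in("mandrel_a","thick"):
        for d in regions_of(q,n):
            r,h=(.023,.14) if q=="thick" else (.013,.14)
            x,s=fit(c,d["pixels"],r,0,h,d["xy"]); print(n,q,round(d["confidence"],2),np.round(d["xy"]),np.round(x,4),round(s,2),"hue",np.median(hsv[d["pixels"]][:,0]))
    for d in regions_of("pot",n)[:1]:
        x,s=fit(c,d["pixels"],.055,0,.055,d["xy"]); print(n,"pot",np.round(x,4),s)
c=C["top"]
for t in [(218,213),(209,232),(229,230),(251,228),(241,247)]: print(ray(c,t,.071))
x0,y0,=190,190
cv2.imwrite("pics/pot0.png",cv2.resize(c["img"][190:290,190:290,::-1],None,fx=6,fy=6,interpolation=cv2.INTER_CUBIC))
E
```

```text
top mandrel_a 0.72 [475. 182.] [ 0.6232 -0.2204] 0.91 hue 19.0
top mandrel_a 0.69 [379. 249.] [ 0.5158 -0.0642] 0.84 hue 87.0
top mandrel_a 0.65 [344. 277.] [ 0.4624 -0.0129] 0.88 hue 20.0
top mandrel_a 0.58 [307. 262.] [0.487  0.0476] 0.9 hue 65.0
top thick 0.59 [486. 297.] [ 0.4389 -0.2271] 0.9 hue 20.0
top pot [0.5465 0.1731] 0.5386173714864523
scene mandrel_a 0.95 [275. 228.] [ 0.5129 -0.063 ] 0.9 hue 88.0
scene mandrel_a 0.63 [315. 186.] [0.4858 0.0472] 0.85 hue 68.0
scene mandrel_a 0.61 [226. 316.] [ 0.6286 -0.2237] 0.89 hue 20.0
scene mandrel_a 0.57 [283. 188.] [ 0.4609 -0.013 ] 0.69 hue 20.0
scene thick 0.75 [162. 248.] [ 0.4413 -0.2302] 0.9 hue 20.0
scene pot [0.5451 0.1722] 0.49950867998689813
[0.57192813 0.19167904]
[0.54062071 0.20456864]
[0.54416961 0.17232561]
[0.54774106 0.13706468]
[0.516884   0.15176599]
```

View pics/pot0.png

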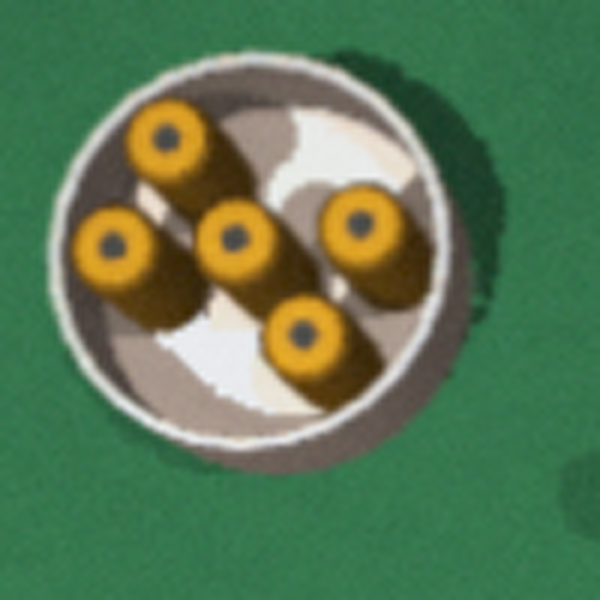

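The crop shows the short tops at (168,138), (113,246), (236,240), (360,225) and (304,334). The free places are at the upper right and lower left, so the pot yaw is about -24°. Next I write a planning helper and move over the pot for a wrist look.

```bash
cat >> h.py <<'E'
from scipy.spatial.transform import Rotation as Ro
def plan(pos,yaw,n,s=None):
    """n equal steps (shift then turn) from the measured pose to pos, tool y at yaw deg, tool down; prints rows"""
    s=s or read_state(); p=np.array(s["eef_pos"]); R=Ro.from_matrix(s["eef_rot"])
    a=np.radians(yaw); y=np.array([np.cos(a),np.sin(a),0]); z=np.array([0,0,-1.])
    G=Ro.from_matrix(np.c_[np.cross(y,z),y,z]); rv=(R.inv()*G).as_rotvec(); st=Ro.from_rotvec(rv/n)
    d=(np.array(pos)-p)/n
    for i in range(n):
        print(np.round(np.r_[R.inv().apply(d)*1000,np.degrees(rv/n)],1).tolist()); R=R*st
E
python3 - <<'E'
from h import *
plan([.545,.172,.30],11,10)
E
```

```text
[-46.1, -21.3, -10.0, 0.0, -0.0, 6.0]
[-48.1, -16.3, -10.0, 0.0, -0.0, 6.0]
[-49.6, -11.1, -10.0, 0.0, -0.0, 6.0]
[-50.5, -5.9, -10.0, 0.0, -0.0, 6.0]
[-50.8, -0.5, -10.0, 0.0, -0.0, 6.0]
[-50.6, 4.8, -10.0, 0.0, -0.0, 6.0]
[-49.8, 10.1, -10.0, 0.0, -0.0, 6.0]
[-48.4, 15.3, -10.0, 0.0, -0.0, 6.0]
[-46.6, 20.3, -10.0, 0.0, -0.0, 6.0]
[-44.2, 25.1, -10.0, 0.0, -0.0, 6.0]
```

Emit:
carry_out:
  rows: [0.65, -46, -21, -10, 0, 0, 6, 0.65, -48, -16, -10, 0, 0, 6, 0.65, -50, -11, -10, 0, 0, 6, 0.65, -50, -6, -10, 0, 0, 6, 0.65, -51, 0, -10, 0, 0, 6, 0.65, -51, 5, -10, 0, 0, 6, 0.65, -50, 10, -10, 0, 0, 6, 0.65, -48, 15, -10, 0, 0, 6]
  squeeze: 50

```text
t: 1.8
eef_pos: [0.4735, 0.2419, 0.2802]
eef_rot: [[-0.393, 0.92, 0.001], [0.92, 0.393, 0.0], [0.0, 0.001, -1.0]]
contact_force: [0.4, 0.8, 0.4]
gripper_width: 0.0554
grasp_force: 0.0
```

```bash
python3 - <<'E'
from h import *
s=read_state();c=camera("wrist"); cv2.imwrite("pics/w0.png",c["img"][:,:,::-1]); print(s["eef_pos"],s["gripper_width"],np.round(c["mount"],3))
plan([.545,.172,.30],11,2)
E
```

```text
[0.47345974 0.24190654 0.28024575] 0.05542220226834541 [[ 0.    -0.953 -0.303  0.077]
 [ 1.     0.    -0.001 -0.   ]
 [ 0.001 -0.303  0.953 -0.174]
 [ 0.     0.     0.     1.   ]]
[-43.1, 18.4, -9.2, 0.1, 0.1, 5.8]
[-41.0, 22.6, -9.4, 0.1, 0.1, 5.8]
```

View pics/w0.png

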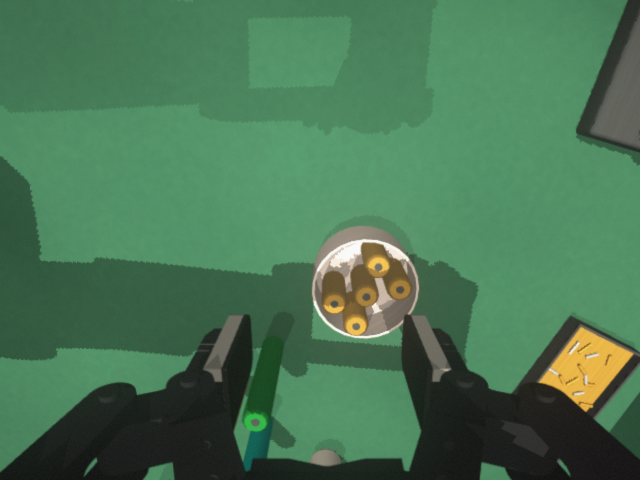

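The wrist view shows the pot at (366,288), with short tops at (378,267), (400,290), (367,297), (334,304) and (356,326). I locate the pot from this picture and the top one, then move on to the near mandrel.

```bash
cat >> h.py <<'E'
def wcam():
    s=read_state(); c=camera("wrist"); T=np.eye(4); T[:3,:3]=s["eef_rot"]; T[:3,3]=s["eef_pos"]; c["pose"]=T@c["mount"]; return c
E
python3 - <<'E'
from h import *
w=wcam(); t=camera("top")
for c,tops,n in((w,[(378,267),(400,290),(367,297),(334,304),(356,326)],"w"),(t,[(218,213),(251,227.5),(229.2,230),(208.9,231),(240.7,245.7)],"t")):
    P=np.array([ray(c,q,.071) for q in tops]); m=P.mean(0); d=np.delete(P,2,0)-m
    print(n,P.round(4).tolist(),"mean",m.round(4))
    fa=d[0]+d[3]  # near zero
    x=(d[1]+0)-(0) 
    ang=np.degrees(np.arctan2(d[:,1],d[:,0])); print(ang.round(1),np.hypot(*d.T).round(4))
r=np.array([ray(w,q,.055) for q in[(313,288),(418,288),(366,238),(366,339)]]); print("rim",r.mean(0), ray(t,(231.7,231.7),.055))
for g in((.4617,-.013),(.4862,.0474),(.627,-.222)): print(g, proj(w,[[*g,.14]]))
plan([.4617,-.013,.28],11,8)
E
```

```text
w [[0.5488, 0.197], [0.579, 0.1834], [0.552, 0.1641], [0.5247, 0.1446], [0.5549, 0.1305]] mean [0.5519 0.1639]
[  95.3   35.7 -144.5  -84.8] [0.0333 0.0334 0.0333 0.0335]
t [[0.5719, 0.1917], [0.5486, 0.1371], [0.5442, 0.172], [0.5423, 0.2048], [0.519, 0.1523]] mean [0.5452 0.1716]
[  36.9  -84.4   95.  -143.7] [0.0335 0.0347 0.0334 0.0325]
rim [0.5516348  0.16543751] [0.54469242 0.17117705]
(0.4617, -0.013) [[207.9019376  453.40648157]]
(0.4862, 0.0474) [[253.9330101  412.81535902]]
(0.627, -0.222) [[292.61708765 629.57546587]]
[-28.7, -13.9, -0.0, 0.0, -0.0, 1.5]
[-29.0, -13.1, -0.0, 0.0, -0.0, 1.5]
[-29.4, -12.4, -0.0, 0.0, -0.0, 1.5]
[-29.7, -11.6, -0.0, 0.0, -0.0, 1.5]
[-30.0, -10.8, -0.0, 0.0, -0.0, 1.5]
[-30.2, -10.0, -0.0, 0.0, -0.0, 1.5]
[-30.5, -9.2, -0.0, 0.0, -0.0, 1.5]
[-30.7, -8.4, -0.0, 0.0, -0.0, 1.5]
```

```bash
cat >> h.py <<'E'
def tops(c,guess,z=.071,win=9):
    """centres of the bright annular tops near projected guess points"""
    hsv=cv2.cvtColor(c["img"],cv2.COLOR_RGB2HSV); out=[]
    for g in guess:
        u=proj(c,[[*g,z]])[0]
        R=cyl(c,*g,.013,z,z); x,y=g; best=(1e9,)
        f=lambda p:-hsv[...,2][cyl(c,*p,.012,z,z)].astype(float).mean()
        r=minimize(f,g,method="Nelder-Mead",options=dict(initial_simplex=[g,np.add(g,[.006,0]),np.add(g,[0,.006])],xatol=1e-4,fatol=1e-2)); out.append(r.x)
    return np.array(out)
E
python3 - <<'E'
from h import *
w=wcam(); t=camera("top"); s=read_state(); print(s["eef_pos"],s["t"])
G=[[0.5719, 0.1917], [0.5486, 0.1371], [0.5442, 0.172], [0.5423, 0.2048], [0.519, 0.1523]]
for c in(w,t):
    P=tops(c,G); print(P.round(4).tolist(),P.mean(0).round(4))
for n,c in(("wrist",w),):
    d=regions_of("pot",n)[0]; u,v=np.nonzero(d["pixels"])[::-1]; print(u.min(),u.max(),v.min(),v.max())
    h=cv2.cvtColor(w["img"],cv2.COLOR_RGB2HSV)
print(proj(w,[[*G[2],.071]]))
cv2.imwrite("pics/w1.png",cv2.resize(w["img"][200:400,250:450,::-1],None,fx=3,fy=3))
E
```

```text
[0.47214488 0.2432797  0.27955461] 2.05
[[0.559, 0.1714], [0.5491, 0.1353], [0.5587, 0.1723], [0.5418, 0.2042], [0.5201, 0.1498]] [0.5457 0.1666]
[[0.5536, 0.2283], [0.5528, 0.1405], [0.5589, 0.1489], [0.5403, 0.2168], [0.5101, 0.1784]] [0.5431 0.1826]
312 418 225 338
[[365.22103185 294.5894979 ]]
```

View pics/w1.png

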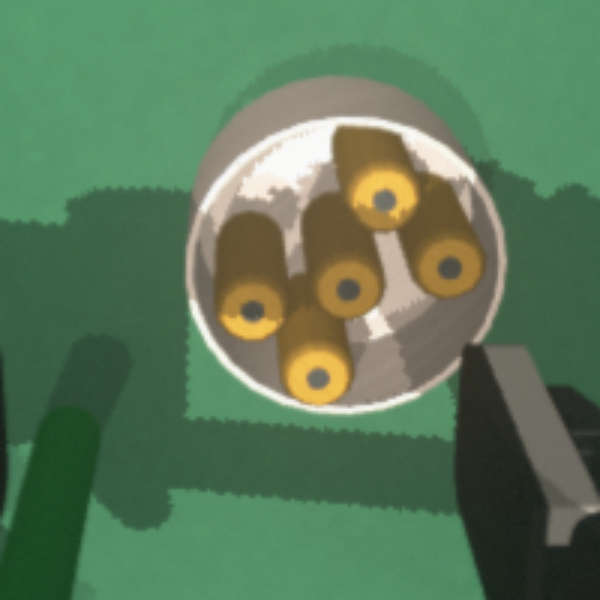

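```bash
python3 - <<'E'
from h import *
for k in range(2):
    w=wcam(); s=read_state(); print(s["t"],s["eef_pos"].round(4))
    P=np.array([ray(w,q,.071) for q in[(378.3,266.7),(400,289.3),(366,296.3),(334.3,303.3),(356,326)]]); print(P.round(4).tolist(),P.mean(0).round(4)); print(proj(w,[[*P[2],.071]]))
print(w["dist"])
E
```

```text
2.15 [0.4715 0.244  0.2795]
[[0.5412, 0.2062], [0.5708, 0.1934], [0.5434, 0.1734], [0.5178, 0.1541], [0.548, 0.1398]] [0.5442 0.1734]
[[366.  296.3]]
2.2 [0.4715 0.2441 0.2796]
[[0.541, 0.2064], [0.5707, 0.1937], [0.5433, 0.1737], [0.5177, 0.1543], [0.5479, 0.1401]] [0.5441 0.1736]
[[366.  296.3]]
[-0.02973821  0.          0.          0.          0.        ]
```

The static wrist view puts the pot centre at (.544,.173), which agrees with the top view. I'll use (.5445,.1725) with yaw -24.4°. Now I move above the near mandrel.

```bash
python3 - <<'E'
from h import *
plan([.4617,-.013,.26],11,7)
E
```

```text
[-33.1, -15.9, 2.8, -0.0, -0.0, 1.8]
[-33.6, -14.9, 2.8, -0.0, -0.0, 1.8]
[-34.1, -13.8, 2.8, -0.0, -0.0, 1.8]
[-34.5, -12.7, 2.8, -0.0, -0.0, 1.8]
[-34.9, -11.7, 2.8, -0.0, -0.0, 1.8]
[-35.2, -10.6, 2.8, -0.0, -0.0, 1.8]
[-35.5, -9.5, 2.8, -0.0, -0.0, 1.8]
```

Emit:
carry_out:
  rows: [0.65, -33.1, -15.9, 2.8, 0, 0, 1.8, 0.65, -33.6, -14.9, 2.8, 0, 0, 1.8, 0.65, -34.1, -13.8, 2.8, 0, 0, 1.8, 0.65, -34.5, -12.7, 2.8, 0, 0, 1.8, 0.65, -34.9, -11.7, 2.8, 0, 0, 1.8, 0.65, -35.2, -10.6, 2.8, 0, 0, 1.8, 0.65, -35.5, -9.5, 2.8, 0, 0, 1.8, 0.65, 0, 0, 0, 0, 0, 0]

```text
t: 3.2
eef_pos: [0.4612, -0.0147, 0.2597]
eef_rot: [[-0.184, 0.983, -0.001], [0.983, 0.184, -0.0], [-0.0, -0.001, -1.0]]
contact_force: [0.5, 0.2, -0.3]
gripper_width: 0.0554
grasp_force: 0.0
```

```bash
python3 - <<'E'
from h import *
for i in range(5): w=wcam()
h=cv2.cvtColor(w["img"],cv2.COLOR_RGB2HSV); m=(cv2.inRange(h,(12,120,40),(27,255,255))>0)
u=proj(w,[[.4617,-.013,.14]])[0]; print(u,read_state()["eef_pos"])
n,l,st,ce=cv2.connectedComponentsWithStats(m.astype(np.uint8)); 
for i in range(1,n):
    if st[i,4]>200: print(st[i],ce[i].round())
i=min((i for i in range(1,n) if st[i,4]>200),key=lambda i:np.linalg.norm(ce[i]-u)); print(fit(w,l==i,.013,0,.14,ce[i]))
cv2.imwrite("pics/w2.png",w["img"][:,:,::-1])
plan([.4617,-.013,.099],11,7)
E
```

```text
[327.18380491 227.49102508] [ 0.4617751  -0.01268061  0.26030995]
[ 413    0  103   37 1559] [454.  14.]
[ 439   29   47   39 1132] [463.  49.]
[ 312  186   34   62 1531] [329. 217.]
[ 235  355   58  117 4364] [265. 411.]
[560 369  35  36 685] [577. 386.]
(array([ 0.46314017, -0.01474493]), np.float64(0.8113407525172232))
[-0.0, -0.0, 23.0, 0.0, -0.0, -0.0]
[-0.0, -0.0, 23.0, 0.0, -0.0, -0.0]
[-0.0, -0.0, 23.0, 0.0, -0.0, -0.0]
[-0.0, -0.0, 23.0, 0.0, -0.0, -0.0]
[-0.0, -0.0, 23.0, 0.0, -0.0, -0.0]
[-0.0, -0.0, 23.0, 0.0, -0.0, -0.0]
[-0.0, -0.0, 23.0, 0.0, -0.0, -0.0]
```

View pics/w2.png

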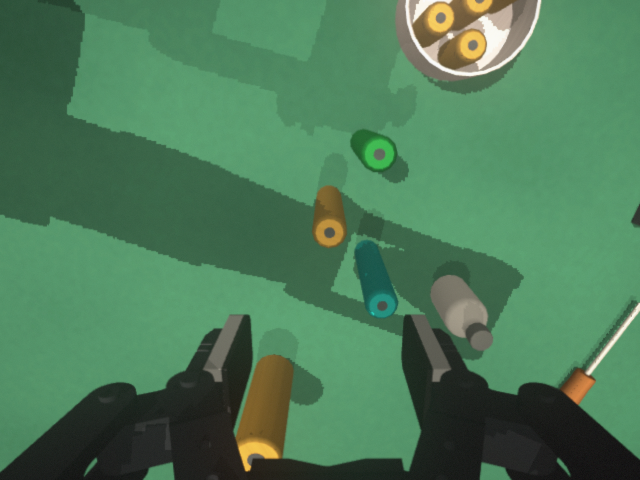

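The wrist view shows the brass mandrel's top at (329,233), with green at (379,153) and turquoise at (381,305), both clear of the finger line. The estimate is about (.4627,-.0145). I shift slightly, descend and grip.

Emit:
carry_out:
  rows: [0.65, -1.5, 0.5, 25, 0, 0, 0, 0.65, 0, 0, 25, 0, 0, 0, 0.65, 0, 0, 25, 0, 0, 0, 0.65, 0, 0, 25, 0, 0, 0, 0.65, 0, 0, 25, 0, 0, 0, 0.65, 0, 0, 20, 0, 0, 0, 0.65, 0, 0, 16, 0, 0, 0, 0.65, 0, 0, 0, 0, 0, 0]

```text
t: 4.45
eef_pos: [0.4616, -0.0146, 0.0978]
eef_rot: [[-0.187, 0.982, -0.003], [0.982, 0.187, 0.001], [0.001, -0.003, -1.0]]
contact_force: [-0.3, -0.2, -0.3]
gripper_width: 0.0554
grasp_force: 0.0
```

Emit:
carry_out:
  rows: [0.4, 0, 0, 0, 0, 0, 0, 0.2, 0, 0, 0, 0, 0, 0, 0, 0, 0, 0, 0, 0, 0, 0, 0, 0, 0, 0, 0, 0, 0, 0, 0, 0, 0, 0, 0, 0, 0, 0, 0, 0, 0, 0, 0, 0, 0, 0, 0, 0, 0, 0, 0, 0, 0, 0, 0, 0]
  squeeze: 60

```text
t: 5.45
eef_pos: [0.4636, -0.0155, 0.1007]
eef_rot: [[-0.186, 0.983, 0.003], [0.983, 0.186, -0.0], [-0.001, 0.003, -1.0]]
contact_force: [-0.2, 0.2, 4.9]
gripper_width: 0.0216
grasp_force: 58.9
```

```bash
python3 - <<'E'
from h import *
w=wcam(); s=read_state(); print(s["gripper_width"],s["grasp_force"],s["contact_force"],s["eef_pos"])
sc=camera("scene")
a=w["img"][150:480,170:470,::-1]; b=cv2.resize(sc["img"][60:260,160:380,::-1],None,fx=1.65,fy=1.65)
cv2.imwrite("pics/g1.png",np.hstack([a,b]))
E
```

```text
0.021541638828223266 58.859823597595096 [-0.13624453  0.47826378  5.74573117] [ 0.46363647 -0.01550239  0.10067384]
```

View pics/g1.png

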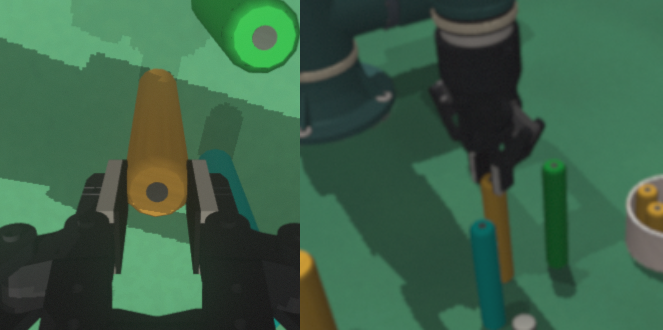

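The mandrel is between the fingers, but the width of 21.5 mm is less than 26 mm, so it may be off the pad centre. I compute where the top (327,340) sits in the tool frame.

```bash
python3 - <<'E'
from h import *
w=wcam(); s=read_state(); p=s["eef_pos"];R=s["eef_rot"]
for z in(.14,): 
    q=ray(w,(327,340),z); print(z,q, R.T@(np.r_[q,z]-p))
for z in(-.04,-.03,-.019): print("axis pt at tool z",z,proj(w,[p+R@[0,0,z]]))
h=cv2.cvtColor(w["img"],cv2.COLOR_RGB2HSV); m=(cv2.inRange(h,(12,120,40),(27,255,255))>0)
n,l,st,ce=cv2.connectedComponentsWithStats(m.astype(np.uint8)); i=l[320,327]; print(st[i]); print(fit(w,l==i,.013,0,.14,ce[i]))
E
```

```text
0.14 [ 0.46332409 -0.01596469] [-0.00047318 -0.00023901 -0.03932663]
axis pt at tool z -0.04 [[327.66770919 339.78085181]]
axis pt at tool z -0.03 [[327.63312192 326.50055001]]
axis pt at tool z -0.019 [[327.59944283 313.58589185]]
[ 296  219   62  148 6890]
(array([ 0.46216683, -0.0137946 ]), np.float64(0.8277851219805312))
```

The grip is centred, with the top 39 mm behind the TCP as planned. I test-lift and then raise to carrying height.

Emit:
carry_out:
  rows: [0, 0, 0, -5, 0, 0, 0, 0, 0, 0, -5, 0, 0, 0, 0, 0, 0, -15, 0, 0, 0, 0, 0, 0, -30, 0, 0, 0, 0, 0, 0, -40, 0, 0, 0, 0, 0, 0, -40, 0, 0, 0, 0, 0, 0, -30, 0, 0, 0, 0, 0, 0, -15, 0, 0, 0]

```text
t: 6.6
eef_pos: [0.4631, -0.0154, 0.2818]
eef_rot: [[-0.186, 0.982, 0.004], [0.983, 0.186, -0.001], [-0.001, 0.004, -1.0]]
contact_force: [0.5, -0.1, -3.8]
gripper_width: 0.0214
grasp_force: 59.2
```

```bash
python3 - <<'E'
from h import *
for i in range(3): w=wcam()
s=read_state(); p=s["eef_pos"];R=s["eef_rot"]; print(p,s["gripper_width"],s["grasp_force"],s["contact_force"])
h=cv2.cvtColor(w["img"],cv2.COLOR_RGB2HSV); m=(cv2.inRange(h,(12,120,40),(27,255,255))>0)
n,l,st,ce=cv2.connectedComponentsWithStats(m.astype(np.uint8)); i=l[320,327]; print(st[i]); z=p[2]-.101
x,q=fit(w,l==i,.013,z,z+.14,ce[i]); print(x,q,R.T@np.r_[x-p[:2],0])
plan([.5144,.1861,.275],11,7)
E
```

```text
[ 0.46263849 -0.01534643  0.27927663] 0.02141421815692434 59.17912040837109 [-0.07520508  0.51365945 -3.9135684 ]
[ 297  220   61  146 6791]
[ 0.46244904 -0.0147501 ] 0.8358980672165456 [ 6.21180533e-04 -7.50801661e-05 -1.20387764e-07]
[26.9, 12.6, 0.6, 0.0, 0.0, -0.0]
[26.9, 12.6, 0.6, 0.0, 0.0, -0.0]
[26.9, 12.7, 0.6, 0.0, 0.0, -0.0]
[26.9, 12.7, 0.6, 0.0, 0.0, -0.0]
[26.9, 12.7, 0.6, 0.0, 0.0, -0.0]
[26.9, 12.7, 0.6, 0.0, 0.0, -0.0]
[26.8, 12.7, 0.6, 0.0, 0.0, -0.0]
```

Lifted securely. I carry it over free place F2.

Emit:
carry_out:
  rows: [0, 20, 9, 0, 0, 0, 0, 0, 32, 15, 0, 0, 0, 0, 0, 36, 17, 0, 0, 0, 0, 0, 36, 17, 0, 0, 0, 0, 0, 30, 14, 0, 0, 0, 0, 0, 22, 10, 0, 0, 0, 0, 0, 12, 6, 0, 0, 0, 0, 0, 0, 0, 0, 0, 0, 0]

```text
t: 7.75
eef_pos: [0.5136, 0.186, 0.2775]
eef_rot: [[-0.187, 0.982, -0.003], [0.982, 0.187, -0.001], [-0.0, -0.003, -1.0]]
contact_force: [-1.1, 0.5, -3.8]
gripper_width: 0.0218
grasp_force: 59.2
```

```bash
python3 - <<'E'
from h import *
for i in range(5): w=wcam()
t=camera("top"); cv2.imwrite("pics/p1.png",np.hstack([w["img"][150:480,170:470,::-1],cv2.resize(t["img"][180:290,150:290,::-1],(420,330))]))
print(read_state()["eef_pos"],read_state()["eef_rot"].round(4).tolist()); plan([.5144,.1861,.20],11,1)
for c,n in((w,"w"),(t,"t")): print(n,proj(c,[[.5445,.1725,.071],[.5144,.1861,.006],[.5746,.1589,.006]]).round().tolist())
E
```

```text
[0.51393236 0.18495938 0.27937127] [[-0.185, 0.9827, 0.0004], [0.9827, 0.185, -0.0001], [-0.0001, 0.0004, -1.0]]
[1.0, 0.6, 79.4, 0.0, 0.0, -0.3]
w [[357.0, 222.0], [328.0, 190.0], [378.0, 224.0]]
t [[229.0, 230.0], [228.0, 255.0], [245.0, 221.0]]
```

View pics/p1.png

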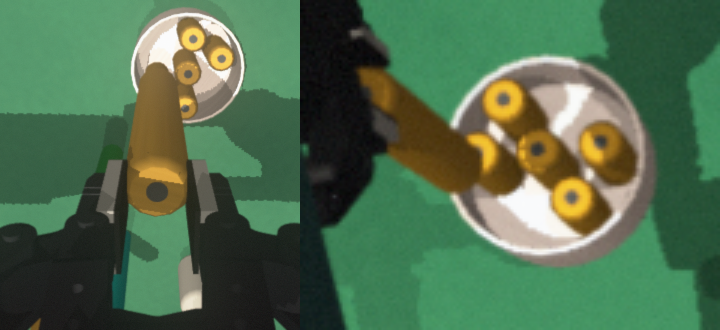

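Prediction and picture agree: the centre top is at crop (187,72), as expected. I lower it.

Emit:
carry_out:
  rows: [0, 1, 0.5, 15, 0, 0, 0, 0, 0, 0, 25, 0, 0, 0, 0, 0, 0, 25, 0, 0, 0, 0, 0, 0, 20, 0, 0, 0, 0, 0, 0, 15, 0, 0, 0, 0, 0, 0, 10, 0, 0, 0, 0, 0, 0, 8, 0, 0, 0, 0, 0, 0, 8, 0, 0, 0]

```text
t: 9.05
eef_pos: [0.5147, 0.187, 0.1533]
eef_rot: [[-0.186, 0.983, 0.001], [0.983, 0.186, 0.0], [0.0, 0.001, -1.0]]
contact_force: [0.2, 0.5, -3.9]
gripper_width: 0.0216
grasp_force: 59.2
```

Emit:
carry_out:
  rows: [0, 0, 0, 8, 0, 0, 0, 0, 0, 0, 8, 0, 0, 0, 0, 0, 0, 8, 0, 0, 0, 0, 0, 0, 6, 0, 0, 0, 0, 0, 0, 4, 0, 0, 0, 0, 0, 0, 4, 0, 0, 0, 0, 0, 0, 2, 0, 0, 0, 0, 0, 0, 0, 0, 0, 0]

```text
t: 10.05
eef_pos: [0.5142, 0.1869, 0.1131]
eef_rot: [[-0.186, 0.982, -0.0], [0.982, 0.186, 0.0], [0.0, -0.0, -1.0]]
contact_force: [-0.2, -0.5, -5.2]
gripper_width: 0.0217
grasp_force: 59.2
```

Emit:
carry_out:
  rows: [0, 0, 0, 1, 0, 0, 0, 0, 0, 0, 1, 0, 0, 0, 0, 0, 0, 1, 0, 0, 0, 0, 0, 0, 1, 0, 0, 0, 0, 0, 0, 1, 0, 0, 0, 0, 0, 0, 0.5, 0, 0, 0, 0, 0, 0, 0, 0, 0, 0, 0, 0, 0, 0, 0, 0, 0]

```text
t: 11.05
eef_pos: [0.5143, 0.1869, 0.1077]
eef_rot: [[-0.186, 0.983, 0.0], [0.983, 0.186, 0.0], [0.0, 0.0, -1.0]]
contact_force: [0.5, -0.6, -3.6]
gripper_width: 0.0219
grasp_force: 59.2
```

Emit:
carry_out:
  rows: [0, 0, 0, 0.5, 0, 0, 0, 0, 0, 0, 0.5, 0, 0, 0, 0, 0, 0, 0.5, 0, 0, 0, 0, 0, 0, 0.5, 0, 0, 0, 0, 0, 0, 0, 0, 0, 0, 0, 0, 0, 0, 0, 0, 0, 0, 0, 0, 0, 0, 0, 0, 0, 0, 0, 0, 0, 0, 0]

```text
t: 12.05
eef_pos: [0.5149, 0.1871, 0.1067]
eef_rot: [[-0.186, 0.982, 0.002], [0.983, 0.186, 0.001], [0.0, 0.002, -1.0]]
contact_force: [-1.3, -0.4, 5.0]
gripper_width: 0.0221
grasp_force: 60.3
```

Floor contact: the force changed from -4 to +5 N at a height that fits. I release and go up.

Emit:
carry_out:
  rows: [0.3, 0, 0, 0, 0, 0, 0, 0.4, 0, 0, 0, 0, 0, 0, 0.5, 0, 0, 0, 0, 0, 0, 0.65, 0, 0, 0, 0, 0, 0, 0.65, 0, 0, 0, 0, 0, 0, 0.65, 0, 0, 0, 0, 0, 0, 0.65, 0, 0, -5, 0, 0, 0, 0.65, 0, 0, -10, 0, 0, 0]

```text
t: 13.05
eef_pos: [0.514, 0.1868, 0.1208]
eef_rot: [[-0.186, 0.983, -0.001], [0.983, 0.186, -0.0], [0.0, -0.001, -1.0]]
contact_force: [0.5, -0.5, 0.8]
gripper_width: 0.0555
grasp_force: 0.0
```

Emit:
carry_out:
  rows: [0.65, 0, 0, -15, 0, 0, 0, 0.65, 0, 0, -25, 0, 0, 0, 0.65, 0, 0, -30, 0, 0, 0, 0.65, 0, 0, -30, 0, 0, 0, 0.65, 0, 0, -30, 0, 0, 0, 0.65, 0, 0, -20, 0, 0, 0, 0.65, 0, 0, -10, 0, 0, 0, 0.65, 0, 0, 0, 0, 0, 0]

```text
t: 14.05
eef_pos: [0.5146, 0.1869, 0.2818]
eef_rot: [[-0.186, 0.982, 0.002], [0.983, 0.186, 0.001], [0.0, 0.002, -1.0]]
contact_force: [-0.3, -0.2, -1.0]
gripper_width: 0.0553
grasp_force: 0.0
```

```bash
python3 - <<'E'
from h import *
for i in range(3): w=wcam()
h=cv2.cvtColor(w["img"],cv2.COLOR_RGB2HSV); 
print(read_state()["t"],read_state()["eef_pos"])
print("expected top/foot px",proj(w,[[.5146,.187,.146],[.5445,.1725,.071]]))
for d in regions_of("mandrel_a","wrist"): print(d["confidence"],d["xy"],fit(w,d["pixels"],.013,.006,.146,d["xy"]))
cv2.imwrite("pics/p2.png",w["img"][100:400,150:500,::-1])
plan([.6265,-.222,.26],66,8)
E
```

```text
14.2 [0.51382967 0.18674645 0.27937806]
expected top/foot px [[328.51086658 222.28179341]
 [356.95352124 223.54218332]]
0.97 [274.8, 341.6] (array([0.48677861, 0.0521444 ]), np.float64(0.8438125750901081))
0.9 [327.5, 212.8] (array([0.5149699 , 0.18748631]), np.float64(0.8714788732394366))
0.68 [283.3, 418.5] (array([ 0.51259493, -0.03431442]), np.float64(0.6590066716085989))
[-52.8, 4.3, 2.4, -0.0, -0.0, -6.9]
[-53.0, -2.1, 2.4, -0.0, -0.0, -6.9]
[-52.3, -8.4, 2.4, -0.0, -0.0, -6.9]
[-50.9, -14.6, 2.4, -0.0, -0.0, -6.9]
[-48.8, -20.7, 2.4, -0.0, -0.0, -6.9]
[-46.0, -26.4, 2.4, -0.0, -0.0, -6.9]
[-42.5, -31.7, 2.4, -0.0, -0.0, -6.9]
[-38.3, -36.6, 2.4, -0.0, -0.0, -6.9]
```

View pics/p2.png

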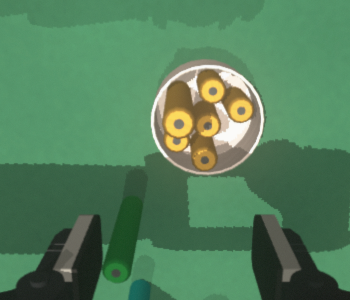

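The first mandrel stands at crop (179,122) in its place, and the right-hand place is free. On to the far mandrel.

Emit:
carry_out:
  rows: [0.65, -52.8, 4.3, 2.4, 0, 0, -6.9, 0.65, -53, -2.1, 2.4, 0, 0, -6.9, 0.65, -52.3, -8.4, 2.4, 0, 0, -6.9, 0.65, -50.9, -14.6, 2.4, 0, 0, -6.9, 0.65, -48.8, -20.7, 2.4, 0, 0, -6.9, 0.65, -46, -26.4, 2.4, 0, 0, -6.9, 0.65, -42.5, -31.7, 2.4, 0, 0, -6.9, 0.65, -38.3, -36.6, 2.4, 0, 0, -6.9]

```text
t: 15.25
eef_pos: [0.6267, -0.2235, 0.26]
eef_rot: [[-0.915, 0.404, -0.002], [0.404, 0.915, 0.001], [0.002, 0.0, -1.0]]
contact_force: [0.4, 0.1, 0.5]
gripper_width: 0.0557
grasp_force: 0.0
```

```bash
python3 - <<'E'
from h import *
for i in range(8): w=wcam()
print(read_state()["eef_pos"])
for d in regions_of("mandrel_a","wrist"):
    h=cv2.cvtColor(w["img"],cv2.COLOR_RGB2HSV); print(d["confidence"],d["xy"],np.median(h[d["pixels"]][:,0]),fit(w,d["pixels"],.013,0,.14,d["xy"]))
t=camera("top")
plan([.6265,-.222,.099],66,7)
E
```

```text
[ 0.62676955 -0.22044834  0.26200797]
0.83 [441.9, 9.2] 84.0 (array([ 0.51329358, -0.06315995]), np.float64(0.9874551971326165))
0.79 [319.5, 214.0] 21.0 (array([ 0.62269383, -0.22316286]), np.float64(0.8683779355543418))
[-0.0, -0.2, 23.3, 0.0, 0.0, 0.0]
[-0.0, -0.2, 23.3, 0.0, 0.0, 0.0]
[-0.0, -0.2, 23.3, 0.0, 0.0, 0.0]
[-0.0, -0.2, 23.3, 0.0, 0.0, 0.0]
[-0.0, -0.2, 23.3, 0.0, 0.0, 0.0]
[-0.0, -0.2, 23.3, 0.0, 0.0, 0.0]
[-0.0, -0.2, 23.3, 0.0, 0.0, 0.0]
```

Emit:
carry_out:
  rows: [0.65, 2, -3.5, 25, 0, 0, 0, 0.65, 0, 0, 25, 0, 0, 0, 0.65, 0, 0, 25, 0, 0, 0, 0.65, 0, 0, 25, 0, 0, 0, 0.65, 0, 0, 25, 0, 0, 0, 0.65, 0, 0, 20, 0, 0, 0, 0.65, 0, 0, 16, 0, 0, 0, 0.65, 0, 0, 0, 0, 0, 0]

```text
t: 16.75
eef_pos: [0.6227, -0.2237, 0.0987]
eef_rot: [[-0.913, 0.408, -0.003], [0.408, 0.913, 0.001], [0.003, 0.0, -1.0]]
contact_force: [-0.1, 0.1, -0.0]
gripper_width: 0.0557
grasp_force: 0.0
```

Emit:
carry_out:
  rows: [0.4, 0, 0, 0, 0, 0, 0, 0.2, 0, 0, 0, 0, 0, 0, 0, 0, 0, 0, 0, 0, 0, 0, 0, 0, 0, 0, 0, 0, 0, 0, 0, 0, 0, 0, 0, 0, 0, 0, 0, 0, 0, 0, 0, 0, 0, 0, 0, 0, 0, 0, 0, 0, 0, 0, 0, 0]

```text
t: 17.75
eef_pos: [0.6244, -0.2247, 0.1023]
eef_rot: [[-0.913, 0.408, 0.003], [0.408, 0.913, -0.001], [-0.003, 0.0, -1.0]]
contact_force: [0.1, 0.7, 5.0]
gripper_width: 0.021
grasp_force: 58.9
```

```bash
python3 - <<'E'
from h import *
w=wcam(); s=read_state(); p=s["eef_pos"];R=s["eef_rot"]; print(p,s["gripper_width"],s["grasp_force"],s["contact_force"])
h=cv2.cvtColor(w["img"],cv2.COLOR_RGB2HSV); m=(cv2.inRange(h,(12,120,40),(27,255,255))>0)
n,l,st,ce=cv2.connectedComponentsWithStats(m.astype(np.uint8)); i=l[320,327]; print(st[i]); x,q=fit(w,l==i,.013,0,.14,ce[i]); print(x,q,R.T@np.r_[x-p[:2],0])
E
```

```text
[ 0.62440243 -0.22468483  0.1023085 ] 0.021126938226239886 58.933522403240204 [ 0.52528797 -0.69008428  5.31607383]
[ 297  217   61  146 6779]
[ 0.62179345 -0.22393685] 0.8326986856651517 [ 2.68719791e-03 -3.80956183e-04 -8.99253811e-06]
```

Gripped like the first one. I lift it.

Emit:
carry_out:
  rows: [0, 0, 0, -5, 0, 0, 0, 0, 0, 0, -5, 0, 0, 0, 0, 0, 0, -15, 0, 0, 0, 0, 0, 0, -30, 0, 0, 0, 0, 0, 0, -40, 0, 0, 0, 0, 0, 0, -40, 0, 0, 0, 0, 0, 0, -35, 0, 0, 0, 0, 0, 0, -20, 0, 0, 0]

```text
t: 18.8
eef_pos: [0.6239, -0.2245, 0.2943]
eef_rot: [[-0.913, 0.408, 0.004], [0.408, 0.913, -0.002], [-0.005, 0.0, -1.0]]
contact_force: [-0.3, -0.4, -2.5]
gripper_width: 0.0207
grasp_force: 59.0
```

```bash
python3 - <<'E'
from h import *
for i in range(3): camera("top")
s=read_state(); print(s["eef_pos"],s["gripper_width"],s["grasp_force"],s["contact_force"])
plan([.5746,.1589,.287],66,8)
E
```

```text
[ 0.62398582 -0.22453289  0.29261401] 0.021181610420862217 58.99997712112963 [-0.27375545  0.37605937 -3.3441329 ]
[25.2, 41.2, 0.6, 0.0, 0.0, -0.0]
[25.2, 41.2, 0.6, 0.0, 0.0, -0.0]
[25.2, 41.3, 0.6, 0.0, 0.0, -0.0]
[25.2, 41.3, 0.6, 0.0, 0.0, -0.0]
[25.2, 41.3, 0.7, 0.0, 0.0, -0.0]
[25.2, 41.3, 0.7, 0.0, 0.0, -0.0]
[25.1, 41.3, 0.7, 0.0, 0.0, -0.0]
[25.1, 41.3, 0.7, 0.0, 0.0, -0.0]
```

Emit:
carry_out:
  rows: [0, 16, 26, 1, 0, 0, 0, 0, 26, 43, 1, 0, 0, 0, 0, 30, 49.5, 1, 0, 0, 0, 0, 31, 51, 1, 0, 0, 0, 0, 30.5, 51, 0.5, 0, 0, 0, 0, 30, 49.5, 0.5, 0, 0, 0, 0, 24, 39, 0, 0, 0, 0, 0, 13.5, 21, 0, 0, 0, 0]

```text
t: 19.95
eef_pos: [0.573, 0.1615, 0.2834]
eef_rot: [[-0.914, 0.405, -0.004], [0.405, 0.914, 0.0], [0.003, -0.001, -1.0]]
contact_force: [0.5, 0.0, -2.7]
gripper_width: 0.0211
grasp_force: 59.1
```

```bash
python3 - <<'E'
from h import *
for i in range(8): w=wcam()
s=read_state(); p=s["eef_pos"];R=s["eef_rot"]; print(s["t"],p,s["gripper_width"],s["contact_force"])
h=cv2.cvtColor(w["img"],cv2.COLOR_RGB2HSV); m=(cv2.inRange(h,(12,120,40),(27,255,255))>0)
n,l,st,ce=cv2.connectedComponentsWithStats(m.astype(np.uint8)); i=l[340,327]; print(st[i])
print("pred tops",proj(w,[[.5445,.1725,.071],[.5146,.187,.146]]))
cv2.imwrite("pics/p3.png",w["img"][100:400,150:500,::-1])
plan([.5746,.1589,.19],66,1)
E
```

```text
20.35 [0.57466773 0.15780179 0.2849876 ] 0.02125386095991918 [-0.01041274 -0.01612963 -2.01778021]
[     0      0    640    480 292265]
pred tops [[329.28034346 166.45676859]
 [331.26457505 131.47920317]]
[0.5, 1.0, 95.0, -0.0, -0.0, -0.2]
```

View pics/p3.png

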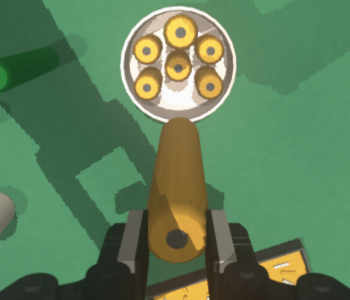

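The picture shows the first long mandrel at crop (180,33) and the centre one at (178,68), both as predicted. The held mandrel is over the free near place, so I lower it.

Emit:
carry_out:
  rows: [0, 0.5, 1, 15, 0, 0, 0, 0, 0, 0, 25, 0, 0, 0, 0, 0, 0, 25, 0, 0, 0, 0, 0, 0, 22, 0, 0, 0, 0, 0, 0, 17, 0, 0, 0, 0, 0, 0, 10, 0, 0, 0, 0, 0, 0, 8, 0, 0, 0, 0, 0, 0, 8, 0, 0, 0]

```text
t: 21.35
eef_pos: [0.575, 0.1602, 0.1558]
eef_rot: [[-0.913, 0.408, 0.002], [0.408, 0.913, 0.0], [-0.001, 0.001, -1.0]]
contact_force: [-0.3, -0.2, -2.5]
gripper_width: 0.0211
grasp_force: 59.1
```

Emit:
carry_out:
  rows: [0, 0, 0, 8, 0, 0, 0, 0, 0, 0, 8, 0, 0, 0, 0, 0, 0, 8, 0, 0, 0, 0, 0, 0, 6, 0, 0, 0, 0, 0, 0, 4, 0, 0, 0, 0, 0, 0, 4, 0, 0, 0, 0, 0, 0, 2, 0, 0, 0, 0, 0, 0, 0, 0, 0, 0]

```text
t: 22.35
eef_pos: [0.5745, 0.1601, 0.1153]
eef_rot: [[-0.913, 0.408, -0.0], [0.408, 0.913, 0.0], [0.0, 0.0, -1.0]]
contact_force: [0.7, 0.1, -2.9]
gripper_width: 0.0214
grasp_force: 59.1
```

Emit:
carry_out:
  rows: [0, 0, 0, 1, 0, 0, 0, 0, 0, 0, 1, 0, 0, 0, 0, 0, 0, 1, 0, 0, 0, 0, 0, 0, 1, 0, 0, 0, 0, 0, 0, 1, 0, 0, 0, 0, 0, 0, 1, 0, 0, 0, 0, 0, 0, 0.5, 0, 0, 0, 0, 0, 0, 0, 0, 0, 0]

```text
t: 23.35
eef_pos: [0.5745, 0.1601, 0.1089]
eef_rot: [[-0.913, 0.408, -0.0], [0.408, 0.913, 0.0], [0.0, 0.0, -1.0]]
contact_force: [0.2, 0.7, -3.5]
gripper_width: 0.021
grasp_force: 59.1
```

Emit:
carry_out:
  rows: [0, 0, 0, 0.5, 0, 0, 0, 0, 0, 0, 0.5, 0, 0, 0, 0, 0, 0, 0.5, 0, 0, 0, 0, 0, 0, 0, 0, 0, 0, 0, 0, 0, 0, 0, 0, 0, 0, 0, 0, 0, 0, 0, 0, 0, 0, 0, 0, 0, 0, 0, 0, 0, 0, 0, 0, 0, 0]

```text
t: 24.35
eef_pos: [0.575, 0.1602, 0.1083]
eef_rot: [[-0.913, 0.408, 0.002], [0.408, 0.913, 0.0], [-0.001, 0.001, -1.0]]
contact_force: [-0.4, -0.3, 4.8]
gripper_width: 0.021
grasp_force: 60.3
```

On the floor. I release and go up.

Emit:
carry_out:
  rows: [0.3, 0, 0, 0, 0, 0, 0, 0.4, 0, 0, 0, 0, 0, 0, 0.5, 0, 0, 0, 0, 0, 0, 0.65, 0, 0, 0, 0, 0, 0, 0.65, 0, 0, 0, 0, 0, 0, 0.65, 0, 0, 0, 0, 0, 0, 0.65, 0, 0, -5, 0, 0, 0, 0.65, 0, 0, -10, 0, 0, 0]

```text
t: 25.35
eef_pos: [0.5742, 0.1601, 0.1226]
eef_rot: [[-0.913, 0.408, -0.001], [0.408, 0.913, -0.0], [0.001, -0.0, -1.0]]
contact_force: [-0.5, -0.1, 0.1]
gripper_width: 0.0557
grasp_force: 0.0
```

Emit:
carry_out:
  rows: [0.65, 0, 0, -15, 0, 0, 0, 0.65, 0, 0, -25, 0, 0, 0, 0.65, 0, 0, -30, 0, 0, 0, 0.65, 0, 0, -30, 0, 0, 0, 0.65, 0, 0, -30, 0, 0, 0, 0.65, 0, 0, -20, 0, 0, 0, 0.65, 0, 0, -10, 0, 0, 0, 0.65, 0, 0, 0, 0, 0, 0]

```text
t: 26.35
eef_pos: [0.5748, 0.1601, 0.2837]
eef_rot: [[-0.913, 0.408, 0.002], [0.408, 0.913, 0.0], [-0.002, 0.001, -1.0]]
contact_force: [0.7, -0.2, -0.2]
gripper_width: 0.0559
grasp_force: 0.0
```

```bash
python3 - <<'E'
from h import *
for i in range(4): w=wcam()
sc=camera("scene")
print(read_state()["t"],read_state()["eef_pos"],read_state()["contact_force"])
for n,c in(("wrist",w),("scene",sc)):
    h=cv2.cvtColor(c["img"],cv2.COLOR_RGB2HSV)
    for d in regions_of("mandrel_a",n): print(n,round(d["confidence"],2),np.round(d["xy"]),np.median(h[d["pixels"]][:,0]),fit(c,d["pixels"],.013,.006,.146,d["xy"]))
E
```

```text
26.6 [0.57405022 0.16001665 0.28104245] [ 0.1695676  -1.14132331 -0.16129591]
wrist 0.98 [326. 213.] 19.0 (array([0.57374852, 0.16225396]), np.float64(0.85381861575179))
wrist 0.95 [164. 170.] 65.0 (array([0.4876216 , 0.04907529]), np.float64(0.8982986767485822))
wrist 0.73 [ 77. 246.] 85.0 (array([ 0.51370741, -0.05808224]), np.float64(0.8793716656787196))
wrist 0.66 [330. 132.] 22.0 (array([0.51408002, 0.18597448]), np.float64(0.8764241893076249))
scene 0.96 [312. 189.] 68.0 (array([0.49053091, 0.04323833]), np.float64(0.8593155893536122))
scene 0.84 [395. 175.] 20.0 (array([0.55170308, 0.18997782]), np.float64(0.6673286991062563))
scene 0.61 [381. 153.] 20.0 (array([0.48832847, 0.21733104]), np.float64(0.684322033898305))
scene 0.58 [270. 224.] 88.0 (array([ 0.52228733, -0.06952302]), np.float64(0.8384615384615385))
```

Both stand upright in their places, and the gripper is clear above them.

```bash
python3 -c "
from plant import *
print(finish_job())"
```

```text
the job is handed in; nothing more can be done
None
```

Both long mandrels were lowered onto the pot floor and stand upright in the two free places, checked with the wrist camera; the thick mandrel was not touched, and the job is handed in (the hand-in gave no verdict).

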